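Stand the slumped strainer basket up in the drip bin

ROBOT

A 6-joint arm with a two-finger parallel gripper is mounted at the origin on the work surface. World frame = base frame: x ahead of the robot, y to its left, z up, the work surface at z = 0. Lengths are in mm, angles in degrees, forces in N, time in s.
With the tool pointing down it reaches from about 300 to 850 mm from the base axis. Payload 4.2 kg.
Tool frame: the origin (TCP) lies between the finger pads; the fingertips stand 8 mm ahead of it and the grasp point (between the pads) lies 11 mm behind it; z points along the fingers, y is the line along which they close (so a half turn about z gives the same grasp; the last joint's range is limited). The gripper opens to 91 mm and grips with 3 to 60 N. Pads are 32 mm wide; open, the fingers measure 118 mm over their backs; the gripper's body (76 mm by 178 mm) begins 60 mm behind the grasp point.
Start: joints at [-67.724, 18.312, 89.639, -0, 72.044, -1.146], TCP at [228.572, -527.634, 221.976] pointing down, gripper open.
Joint ranges: [-177.97, 177.97], [-48.28, 115.42], [12.27, 149.76], [-77.06, 257.06], [2.81, 150.46], [-146.56, 146.56]. Speed limits (degrees/s): [147.25, 147.25, 180, 180, 180, 180].

INTERFACE

Orientations are given as [roll, pitch, yaw] about the fixed x, y, z axes, in that order (R = Rz(yaw) Ry(pitch) Rx(roll)).
In Python, from cell import bot gives the robot as it stands.
- The arm moves only by the tool apply_moves, never from a script. Its argument "motion" is a list of rows, each an object with "claw": the closure, from 0 (fully open) to 1 (shut); "delta_pos": the shift along the tool's x, y, z each as a share of 20 cm, from -1 to 1, a list of three; "roll": the turn about the tool's z as a share of 45 degrees, from -1 to 1. In form: [{"claw": claw, "delta_pos": [x, y, z], "roll": roll}, ...]. A call has 1 to 12 rows; each row is the pose to reach, as a shift and turn from the pose commanded when the call began, along the tool's axes at that moment; what a row does not reach only later rows make up. A row lasts 1/12 s, in which the tool goes at most 41.7 mm and 7.16 degrees, less where a joint would pass 70% of its speed; a pose out of reach is approached as far as the arm can. A call with a number of a shift or a turn outside -1 to 1 is refused whole. A call with a gripper value outside its range is refused whole. The fingers move at their own pace and stop on an object; the grip force is fixed at half the most. Time passes only in rows, so rows that repeat a pose let the fingers close. It gives the time, the measured TCP pose, the force, the opening and the grip force at its end, in the units of the state.
- bot.observe(): the state, without advancing time (a new reading comes with each control period).
- bot.snapshot(name): name is "scene" or "top" or "wrist"; returns a dict with "img" (384x512x3 uint8, blue, green, red), "mtx" (3x3 intrinsics, pixels), "R" (3x3) and "t" (3): a world point X has camera coordinates R X + t; the wrist camera has in their place "T_tool_cam" (4x4, takes a point from camera to tool coordinates, whose origin is the TCP and whose axes are the flange's). Camera axes: x right, y down, z forward; pixel columns grow to the right and rows downward; lengths in mm; the calibration is good to about 2 mm. A picture is of the moment at which its call begins: read the wrist's pose just before it. There is no depth.
- bot.job_done(): hands the job in; it is judged then, once.
The state is a dict: "time_s": time; "q": joint angles; "qd": joint speeds; "joint_efforts": joint torques, N m; "ee_pos": TCP position; "tool_rot": TCP orientation; "ft_force": force on the tool from outside, world axes, zero at the start; "ft_torque": the same for the moment, N m; "width": finger opening in mm; "gripper_force": force on a finger pad.
Only numpy, scipy, OpenCV 4.12 (cv2) and the standard library are available. Lean on these libraries where they do the work, as an engineer would, in place of code of your own. Each camera call takes 0.05 s, during which the arm holds its last target. There are 200 camera calls.

TASK

The slim strainer basket from the oil press has slumped over inside the deep steel drip bin. Tip it back up inside the bin so that it stands upright by itself on its flat foot, mouth up, without lifting it out. Leave the choke cone and the jar in the bin standing where they are.

Things in the scene. Friction and masses are not known exactly. Their poses are not given: they have to be found in the camera images.
- bin: Deep open stainless bin, fixed to the table, at any yaw. Origin: centre of its underside, z up. Inner faces at x = -97 and +97, y = -160 and +160 mm; walls and floor 4 mm thick, inner floor 4 mm and rim 189 mm above the origin; an 8 mm bead runs outside the rim. The basket leans on the +x wall, its foot in the corner of floor and -x wall; the -x wall stops it from swinging too far.
- strainer: Strainer basket: slotted stainless tube, loose, 0.6-0.95 kg, 200 mm long, foot closed, mouth open. Origin: centre of the foot's underside; z axis from foot to mouth. Foot flange 80 mm wide, 9 thick; tube 66 mm outside, 60 inside up to the mouth; collar at the mouth 74 mm wide, 14 high. Starts leaning 43 degrees; nearer than about 20 degrees to vertical it settles on its foot by itself.
- strainer_mouth (a point): Centre of the basket's open mouth, 200 mm from the foot along its z. At the start 172 mm above the table, lips at 197 (upper) and 147 mm (lower), facing up and towards the bin's +x: from above the opening is 43 mm wide along the bin's x, 60 mm across, so a finger or closed pair of fingers enters from straight above. A few newtons sideways swing the basket.
- strainer_mid (a point): Centre of the basket, half-way up, on its axis.
- choke: Choke cone of the press: dark steel stepped cone standing in the bin beside the basket's foot, near one end of the bin, 66 mm in diameter and 90 mm tall, loose, 0.8 kg. Origin: centre of its underside; z up.
- jar: Amber sample jar with a steel lid standing in the bin beside the basket's foot, near the other end of the bin, 64 mm in diameter and 95 mm tall, loose, 0.4 kg. Origin: centre of its underside; z up.
There are look-alikes about, which are no part of the job. Leave any red look-alike of the strainer alone.

How it is judged:
By the outcome, as a careful person would: the job done as asked, in the order asked, and still so for the second after the job is handed in, with the robot touching nothing.
It also fails if it takes over 37 s, if anything falls off the work surface, if the arm or the gripper's body presses on something with over 40 N, if the wrist force passes 120 N, or if a joint passes its speed limit or range.

## Working session

There is one attempt and no reset: what is moved stays moved. The work goes in short steps, Python scripts to look and compute and a tool call to move; the robot and the scene stay as the last step left them, time stands still between calls to the robot, and variables do not carry over. Pictures are saved under pics/ and viewed, at most 10 in all, crops included, and the job is handed in when it is done.

Besides the shell and the picture viewer there is one more tool, called after "Request:" by a JSON object that holds its "name" and its "arguments", one argument or row to a line. apply_moves: Moves the arm, as the interface text tells. Shift numbers are shares of 20 cm and turn numbers shares of 45 degrees, none past 1 either way. Its arguments: {"type":"object","properties":{"motion":{"type":"array","items":{"type":"object","properties":{"claw":{"type":"number"},"delta_pos":{"type":"array","items":{"type":"number"}},"roll":{"type":"number"}}}}},"required":["motion"]}

```bash
mkdir -p pics
python3 - <<'E'
from cell import bot
import cv2,numpy as np
s=bot.observe();print(s)
for n in("scene","top"):
    d=bot.snapshot(n);cv2.imwrite(f"pics/{n}0.png",d["img"]);print(n,d["mtx"].tolist(),d["R"].tolist(),d["t"].tolist())
    np.savez(f"{n}.npz",**{k:d[k] for k in("mtx","R","t")})
E
```

```text
{'time_s': 0.0, 'q': array([-6.77246698e+01,  1.83519146e+01,  8.97068893e+01, -3.93065157e-04,
        7.20431268e+01, -1.14617126e+00]), 'qd': array([-0.05818502,  0.02636877,  0.01821654,  0.01117286,  0.03593508,
       -0.04724213]), 'joint_efforts': array([-1.62770622e-03, -4.12451220e+01, -2.31972992e+01,  7.24342908e-02,
        4.57026763e-02, -1.48887389e-04]), 'ee_pos': array([ 228.36798096, -527.16954365,  221.11424878]), 'tool_rot': array([-1.79898082e+02, -1.66530467e-03,  2.34216215e+01]), 'ft_force': array([-1.05767677,  0.53005993, -0.16282373]), 'ft_torque': array([0.0400961 , 0.02233237, 0.03117962]), 'gripper_force': 0.0, 'width': 91.1596774075784}
scene [[355.43318042596337, 0.0, 252.82036086410332], [0.0, 355.43318042596337, 193.4394734167563], [0.0, 0.0, 1.0]] [[0.12089748425297248, 0.9926299569552154, 0.008340674816187815], [0.8633313025158592, -0.10099505718930553, -0.4944280134858847], [-0.4899416908138882, 0.06697586862755887, -0.8691785619905799]] [69.31855704404627, -347.2971869213608, 1322.6174130508114]
top [[396.48694390723216, 0.0, 259.6046057754598], [0.0, 396.48694390723216, 191.68106906742614], [0.0, 0.0, 1.0]] [[-0.0069336087103416865, -0.999950658874313, -0.0071137112029767725], [-0.9989099831175317, 0.007254428819873855, -0.046110941116284936], [0.04616027186211089, 0.006786241914702603, -0.9989109951453586]] [-119.62327273602183, 487.1068413673549, 1150.9462680230931]
```

View pics/top0.png

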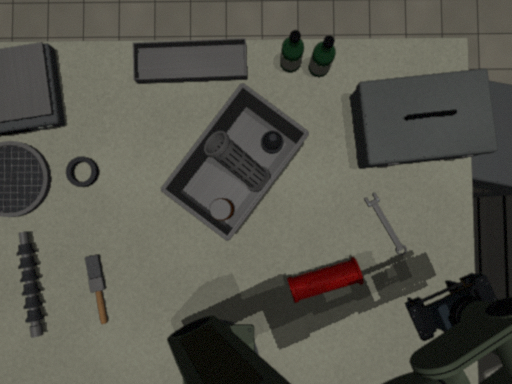

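View pics/scene0.png

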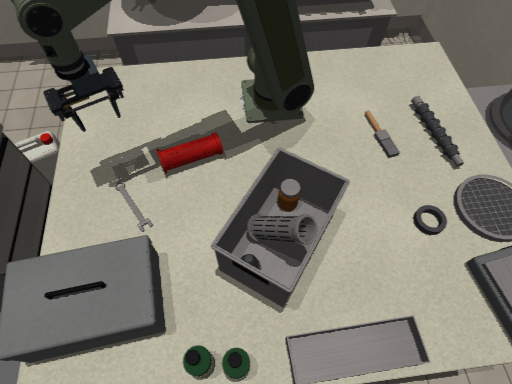

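Top view: the bin rim corners are near (243,86), (308,132), (229,238) and (162,188). The basket mouth is near (217,145), its foot near (260,183), the choke at (271,141) and the jar at (222,209). The scene view agrees, and the red look-alike lies outside the bin.

```bash
cat > h.py <<'E'
import numpy as np
def ray(n,px,z):
    c=np.load(n+".npz");d=c["R"].T@np.linalg.inv(c["mtx"])@[*px,1];o=-c["R"].T@c["t"]
    return o+d*(z-o[2])/d[2]
E
python3 - <<'E'
from h import *
T=[ray("top",p,189) for p in((243,86),(308,132),(229,238),(162,188))]
S=[ray("scene",p,189) for p in((282,151),(349,183),(285,300),(215,246))]
for P in(T,S):
    P=np.array(P);print(P.round().tolist(),"c",P.mean(0).round(),"sides",[round(np.linalg.norm(P[i]-P[i-1])) for i in range(4)])
    e=P[0]-P[3] if P is not None else 0;print([np.degrees(np.arctan2(*(P[i]-P[i-1])[1::-1])).round(1) for i in range(4)])
for n,p,z in(("top",(217,145),172),("scene",(306,229),172),("top",(271,137),90),("top",(221,209),95),("scene",(290,186),95),("top",(258,182),20)):print(n,p,ray(n,p,z).round())
E
```

```text
[[744.0, -84.0, 189.0], [626.0, -246.0, 189.0], [364.0, -48.0, 189.0], [489.0, 118.0, 189.0]] c [556. -65. 189.] sides [326, 200, 329, 208]
[np.float64(-38.5), np.float64(-126.1), np.float64(142.9), np.float64(53.1)]
[[372.0, -36.0, 189.0], [493.0, 121.0, 189.0], [769.0, -94.0, 189.0], [626.0, -237.0, 189.0]] c [565. -62. 189.] sides [324, 198, 349, 202]
[np.float64(141.7), np.float64(52.2), np.float64(-38.0), np.float64(-135.0)]
top (217, 145) [598. -17. 172.]
scene (306, 229) [601. -12. 172.]
top (271, 137) [ 633. -156.   90.]
top (221, 209) [436. -19.  95.]
scene (290, 186) [430. -15.  95.]
top (258, 182) [ 514. -119.   20.]
```

Run:
```python
import cv2
a=cv2.imread("pics/top0.png")[75:245,150:320];b=cv2.imread("pics/scene0.png")[145:305,205:355]
f=lambda i:cv2.convertScaleAbs(cv2.resize(i,(400,400*i.shape[0]//i.shape[1]),interpolation=cv2.INTER_CUBIC)[:400],alpha=1.8)
a,b=f(a),f(b);h=min(len(a),len(b));cv2.imwrite("pics/crop.png",cv2.hconcat([a[:h],b[:h]]))
```

```text
(no output)
```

View pics/crop.png

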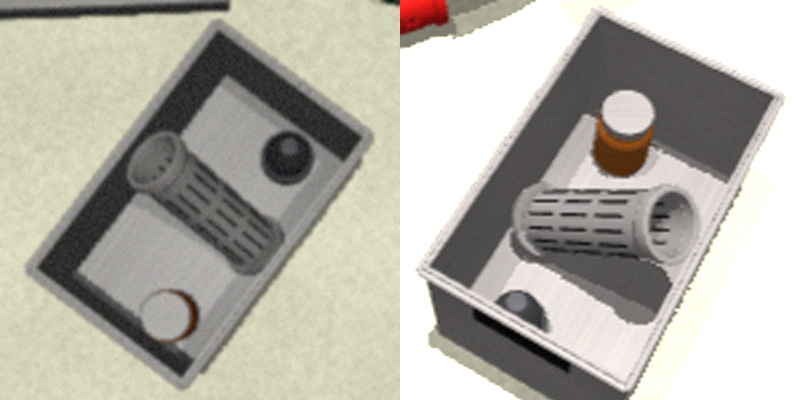

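Request:
{"name": "apply_moves", "arguments": {
  "motion": [
    {"claw": 1,"delta_pos": [0,0,-0.2],"roll": 0},
    {"claw": 1,"delta_pos": [0.15,-0.1,-0.4],"roll": 0},
    {"claw": 1,"delta_pos": [0.32,-0.2,-0.5],"roll": 0},
    {"claw": 1,"delta_pos": [0.5,-0.3,-0.55],"roll": 0},
    {"claw": 1,"delta_pos": [0.67,-0.4,-0.55],"roll": 0},
    {"claw": 1,"delta_pos": [0.84,-0.5,-0.55],"roll": 0},
    {"claw": 1,"delta_pos": [1,-0.6,-0.55],"roll": 0},
    {"claw": 1,"delta_pos": [1,-0.6,-0.55],"roll": 0},
    {"claw": 1,"delta_pos": [1,-0.6,-0.55],"roll": 0}
  ]
}}

```text
time_s: 0.85
ee_pos: [365.3, -336.2, 331.9]
tool_rot: [-180.0, 0.0, 23.7]
ft_force: [0.3, -0.4, -0.3]
width: 34.0
gripper_force: 0.0
```

Request:
{"name": "apply_moves", "arguments": {
  "motion": [
    {"claw": 1,"delta_pos": [0.17,-0.1,0],"roll": 0},
    {"claw": 1,"delta_pos": [0.34,-0.2,0],"roll": 0},
    {"claw": 1,"delta_pos": [0.5,-0.3,0],"roll": 0},
    {"claw": 1,"delta_pos": [0.67,-0.4,0],"roll": 0},
    {"claw": 1,"delta_pos": [0.84,-0.5,0],"roll": 0},
    {"claw": 1,"delta_pos": [1,-0.6,0],"roll": 0},
    {"claw": 1,"delta_pos": [1,-0.6,0],"roll": 0},
    {"claw": 1,"delta_pos": [1,-0.6,0],"roll": 0}
  ]
}}

```text
time_s: 1.52
ee_pos: [500.6, -148.6, 331.1]
tool_rot: [-180.0, 0.1, 23.5]
ft_force: [0.0, 0.2, 0.9]
width: 0.4
gripper_force: 0.0
```

Request:
{"name": "apply_moves", "arguments": {
  "motion": [
    {"claw": 1,"delta_pos": [0.17,-0.1,0],"roll": 0.15},
    {"claw": 1,"delta_pos": [0.34,-0.2,0],"roll": 0.3},
    {"claw": 1,"delta_pos": [0.5,-0.3,0],"roll": 0.45},
    {"claw": 1,"delta_pos": [0.72,-0.41,0],"roll": 0.6},
    {"claw": 1,"delta_pos": [0.72,-0.41,0],"roll": 0.75},
    {"claw": 1,"delta_pos": [0.72,-0.41,0],"roll": 0.9},
    {"claw": 1,"delta_pos": [0.72,-0.41,0],"roll": 1},
    {"claw": 1,"delta_pos": [0.72,-0.41,0],"roll": 1},
    {"claw": 1,"delta_pos": [0.72,-0.41,0],"roll": 1}
  ]
}}

```text
time_s: 2.27
ee_pos: [599.5, -18.2, 331.7]
tool_rot: [179.9, 0.0, -21.6]
ft_force: [0.2, 0.3, 0.2]
width: 0.2
gripper_force: 0.0
```

Request:
{"name": "apply_moves", "arguments": {
  "motion": [
    {"claw": 1,"delta_pos": [0,0,0],"roll": 0.15},
    {"claw": 1,"delta_pos": [0,0,0],"roll": 0.3},
    {"claw": 1,"delta_pos": [0,0,0],"roll": 0.353},
    {"claw": 1,"delta_pos": [0,0,0],"roll": 0.353},
    {"claw": 1,"delta_pos": [0,0,0],"roll": 0.353},
    {"claw": 1,"delta_pos": [0,0,0],"roll": 0.353}
  ]
}}

```text
time_s: 2.77
ee_pos: [599.6, -16.7, 332.0]
tool_rot: [180.0, -0.0, -37.4]
ft_force: [0.2, -0.1, -0.4]
width: 0.5
gripper_force: 0.0
```

Run:
```python
from cell import bot
import cv2,numpy as np
from scipy.spatial.transform import Rotation as Ro
s=bot.observe();d=bot.snapshot("wrist");cv2.imwrite("pics/w1.png",d["img"])
print(s["time_s"],s["ee_pos"],s["tool_rot"],s["width"],s["q"].round(1))
T=np.eye(4);T[:3,:3]=Ro.from_euler("xyz",s["tool_rot"],degrees=True).as_matrix();T[:3,3]=s["ee_pos"]
W=np.linalg.inv(T@d["T_tool_cam"]);np.savez("w1.npz",mtx=d["mtx"],R=W[:3,:3],t=W[:3,3])
p=d["mtx"]@(W[:3,:3]@[599,-15,172]+W[:3,3]);print("mouth pred px",p/p[2]); print((-W[:3,:3].T@W[:3,3]))
```

```text
2.7667 [599.605258   -16.68605631 332.01832544] [ 1.79993064e+02 -1.22007032e-02 -3.74132583e+01] 0.45315879118385105 [ -2.7  18.1  74.3  -0.   87.5 124.7]
mouth pred px [247.75611645 175.34457737   1.        ]
[655.25708276 -58.21904986 494.09340641]
```

View pics/w1.png

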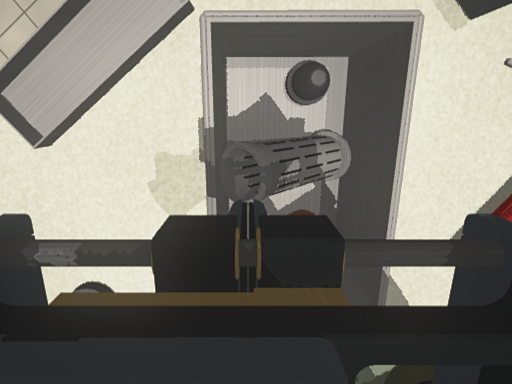

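Wrist view: the bin sides run nearly vertically in the image. The mouth ellipse is centred near (243,170), close to the predicted (248,175). The fingers are shut right above it, with the choke at (308,82).

Run:
```python
from h import *
import cv2
u=np.array([np.cos(np.radians(52.6)),np.sin(np.radians(52.6)),0]);v=np.array([-u[1],u[0],0])
for p,z in(((243,170),172),((208,50),189),((210,150),189),((411,50),189),((402,150),189),((312,16),189),((310,82),85),((330,155),25)):
    X=ray("w1",p,z);r=X-[599.6,-16.7,0];print(p,X.round(),"rel TCP in bin x,y",(r@u).round(1),(r@v).round(1))
i=cv2.imread("pics/w1.png")[110:230,190:360];cv2.imwrite("pics/w1c.png",cv2.convertScaleAbs(cv2.resize(i,None,fx=4,fy=4,interpolation=cv2.INTER_CUBIC),alpha=1.6))
```

```text
(243, 170) [607. -14. 172.] rel TCP in bin x,y 6.4 -4.7
(208, 50) [725. -62. 189.] rel TCP in bin x,y 39.7 -127.0
(210, 150) [648.  -2. 189.] rel TCP in bin x,y 40.9 -29.6
(411, 50) [ 605. -219.  189.] rel TCP in bin x,y -157.7 -127.0
(402, 150) [ 525. -163.  189.] rel TCP in bin x,y -162.0 -29.7
(312, 16) [ 688. -159.  189.] rel TCP in bin x,y -59.8 -156.7
(310, 82) [ 635. -147.   85.] rel TCP in bin x,y -82.2 -107.2
(330, 155) [ 519. -123.   25.] rel TCP in bin x,y -133.1 -0.2
```

View pics/w1c.png

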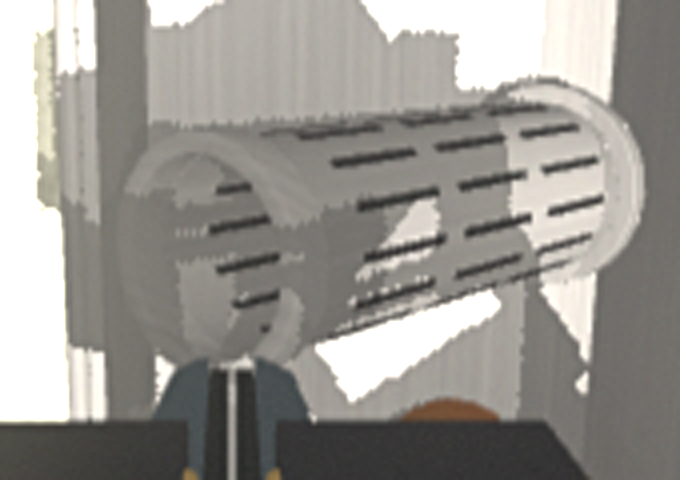

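Crop: the mouth's inner ellipse is centred near (242,170) in full-picture pixels, so the fingers need about 8 mm towards bin +x and 5 mm towards bin -y before descending.

Request:
{"name": "apply_moves", "arguments": {
  "motion": [
    {"claw": 1,"delta_pos": [0.025,-0.04,0],"roll": 0},
    {"claw": 1,"delta_pos": [0.025,-0.04,0.15],"roll": 0},
    {"claw": 1,"delta_pos": [0.025,-0.04,0.3],"roll": 0},
    {"claw": 1,"delta_pos": [0.025,-0.04,0.45],"roll": 0},
    {"claw": 1,"delta_pos": [0.025,-0.04,0.58],"roll": 0},
    {"claw": 1,"delta_pos": [0.025,-0.04,0.58],"roll": 0},
    {"claw": 1,"delta_pos": [0.025,-0.04,0.58],"roll": 0},
    {"claw": 1,"delta_pos": [0.025,-0.04,0.58],"roll": 0}
  ]
}}

```text
time_s: 3.48
ee_pos: [610.0, -12.5, 217.7]
tool_rot: [-179.9, -0.2, -37.4]
ft_force: [0.5, 0.5, 0.9]
width: 0.2
gripper_force: 0.0
```

Run:
```python
from cell import bot
import cv2,numpy as np
w=bot.snapshot("wrist")["img"][60:240,130:390];s=bot.snapshot("scene")["img"][140:310,200:370]
f=lambda i:cv2.convertScaleAbs(cv2.resize(i,(i.shape[1]*400//i.shape[0],400),interpolation=cv2.INTER_CUBIC)[:,:400],alpha=1.6)
cv2.imwrite("pics/w2.png",cv2.hconcat([cv2.resize(f(w),(400,400)),f(s)]))
```

```text
(no output)
```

View pics/w2.png

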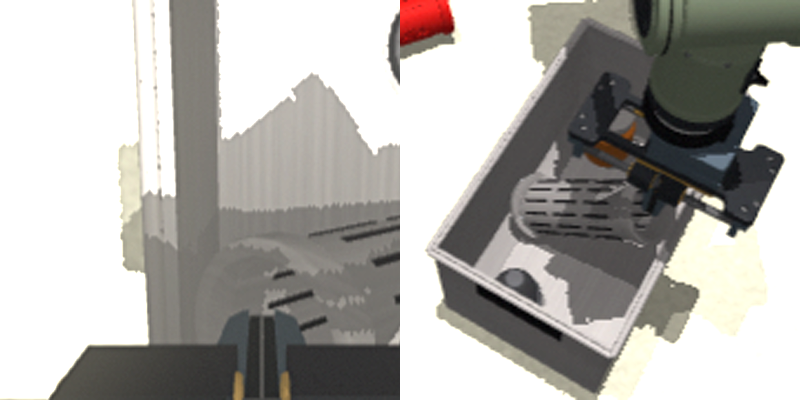

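The wrist view (left) shows the fingertips over the middle of the mouth. The scene view (right) shows the gripper above the bin with everything still in place, so I'll descend.

Request:
{"name": "apply_moves", "arguments": {
  "motion": [
    {"claw": 1,"delta_pos": [0,0.005,0.05],"roll": 0},
    {"claw": 1,"delta_pos": [0,0.005,0.1],"roll": 0},
    {"claw": 1,"delta_pos": [0,0.005,0.15],"roll": 0},
    {"claw": 1,"delta_pos": [0,0.005,0.2],"roll": 0},
    {"claw": 1,"delta_pos": [0,0.005,0.23],"roll": 0},
    {"claw": 1,"delta_pos": [0,0.005,0.23],"roll": 0},
    {"claw": 1,"delta_pos": [0,0.005,0.23],"roll": 0},
    {"claw": 1,"delta_pos": [0,0.005,0.23],"roll": 0}
  ]
}}

```text
time_s: 4.25
ee_pos: [608.3, -13.4, 170.2]
tool_rot: [-180.0, -0.0, -37.5]
ft_force: [0.4, 0.2, -0.2]
width: 0.5
gripper_force: 0.0
```

Request:
{"name": "apply_moves", "arguments": {
  "motion": [
    {"claw": 1,"delta_pos": [0,0.02,0],"roll": 0},
    {"claw": 1,"delta_pos": [0,0.04,0],"roll": 0},
    {"claw": 1,"delta_pos": [0,0.06,0],"roll": 0},
    {"claw": 1,"delta_pos": [0,0.08,0],"roll": 0},
    {"claw": 1,"delta_pos": [0,0.1,0],"roll": 0},
    {"claw": 1,"delta_pos": [0,0.12,0],"roll": 0},
    {"claw": 1,"delta_pos": [0,0.14,0],"roll": 0},
    {"claw": 1,"delta_pos": [0,0.16,0],"roll": 0},
    {"claw": 1,"delta_pos": [0,0.18,0],"roll": 0},
    {"claw": 1,"delta_pos": [0,0.2,0],"roll": 0}
  ]
}}

```text
time_s: 5.08
ee_pos: [586.4, -44.3, 172.7]
tool_rot: [-179.6, -0.3, -37.5]
ft_force: [4.3, 4.3, 4.6]
width: 0.6
gripper_force: 3.1
```

Request:
{"name": "apply_moves", "arguments": {
  "motion": [
    {"claw": 1,"delta_pos": [0,0.02,0],"roll": 0},
    {"claw": 1,"delta_pos": [0,0.04,0],"roll": 0},
    {"claw": 1,"delta_pos": [0,0.06,0],"roll": 0},
    {"claw": 1,"delta_pos": [0,0.08,0],"roll": 0},
    {"claw": 1,"delta_pos": [0,0.1,0],"roll": 0},
    {"claw": 1,"delta_pos": [0,0.12,0],"roll": 0},
    {"claw": 1,"delta_pos": [0,0.14,0],"roll": 0},
    {"claw": 1,"delta_pos": [0,0.15,0],"roll": 0},
    {"claw": 1,"delta_pos": [0,0.15,0],"roll": 0}
  ]
}}

```text
time_s: 5.83
ee_pos: [564.5, -69.6, 169.6]
tool_rot: [179.9, 0.1, -37.5]
ft_force: [0.1, 0.3, 0.8]
width: 0.7
gripper_force: 0.6
```

Run:
```python
from cell import bot
import cv2,numpy as np
w=bot.snapshot("wrist")["img"][40:240,100:420];s=bot.snapshot("scene")["img"][140:310,200:370]
f=lambda i:cv2.convertScaleAbs(cv2.resize(i,(400,400),interpolation=cv2.INTER_CUBIC),alpha=1.6)
cv2.imwrite("pics/w3.png",cv2.hconcat([f(w),f(s)]));print(bot.observe()["ft_force"])
```

```text
[-0.24439919  0.97046267 -0.04676001]
```

View pics/w3.png

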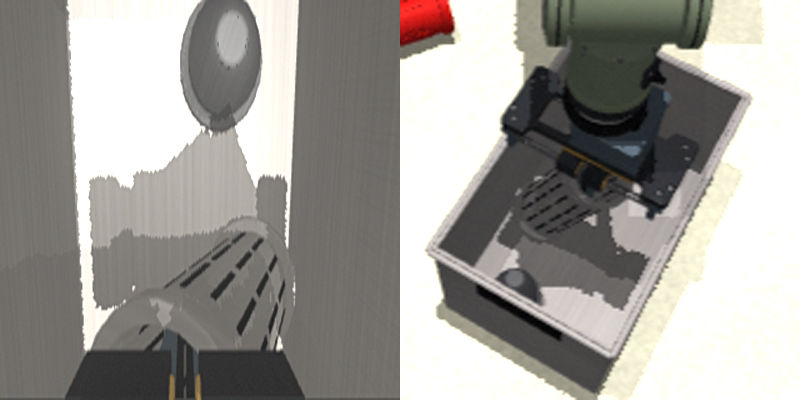

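The basket is following the fingers. Its mouth is near bin centre, tilt is about 20°, and the force is near zero. The choke hasn't moved, so I'll keep pushing towards bin -x.

Request:
{"name": "apply_moves", "arguments": {
  "motion": [
    {"claw": 1,"delta_pos": [0,0.02,0],"roll": 0},
    {"claw": 1,"delta_pos": [0,0.04,0],"roll": 0},
    {"claw": 1,"delta_pos": [0,0.06,0],"roll": 0},
    {"claw": 1,"delta_pos": [0,0.08,0],"roll": 0},
    {"claw": 1,"delta_pos": [0,0.1,0],"roll": 0},
    {"claw": 1,"delta_pos": [0,0.12,0],"roll": 0},
    {"claw": 1,"delta_pos": [0,0.14,0],"roll": 0},
    {"claw": 1,"delta_pos": [0,0.16,0],"roll": 0},
    {"claw": 1,"delta_pos": [0,0.16,0],"roll": 0}
  ]
}}

```text
time_s: 6.68
ee_pos: [545.3, -95.1, 170.0]
tool_rot: [180.0, 0.0, -37.5]
ft_force: [-0.3, 0.0, -0.5]
width: 0.3
gripper_force: 0.0
```

Request:
{"name": "apply_moves", "arguments": {
  "motion": [
    {"claw": 1,"delta_pos": [0,0.02,0],"roll": 0},
    {"claw": 1,"delta_pos": [0,0.04,0],"roll": 0},
    {"claw": 1,"delta_pos": [0,0.06,0],"roll": 0},
    {"claw": 1,"delta_pos": [0,0.08,0],"roll": 0},
    {"claw": 1,"delta_pos": [0,0.1,0],"roll": 0},
    {"claw": 1,"delta_pos": [0,0.1,0],"roll": 0},
    {"claw": 1,"delta_pos": [0,0.1,0],"roll": 0}
  ]
}}

```text
time_s: 7.27
ee_pos: [533.3, -110.5, 169.9]
tool_rot: [180.0, 0.0, -37.5]
ft_force: [-1.3, 0.3, -1.1]
width: 0.2
gripper_force: 0.6
```

Run:
```python
from cell import bot
import cv2,numpy as np
w=bot.snapshot("wrist")["img"][40:240,100:420];s=bot.snapshot("scene")["img"][140:310,200:370]
f=lambda i:cv2.convertScaleAbs(cv2.resize(i,(400,400),interpolation=cv2.INTER_CUBIC),alpha=1.6)
cv2.imwrite("pics/w4.png",cv2.hconcat([f(w),f(s)]));print(bot.observe()["ft_force"])
```

```text
[-1.12031186 -0.67978254  0.0094648 ]
```

View pics/w4.png

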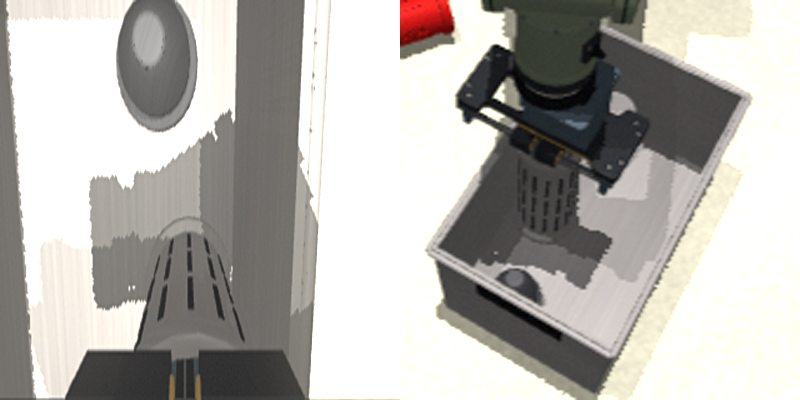

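The basket now stands upright around the fingers with its foot flat, and the choke and jar are unmoved. I'll raise the fingers straight up.

Request:
{"name": "apply_moves", "arguments": {
  "motion": [
    {"claw": 1,"delta_pos": [0,0,-0.05],"roll": 0},
    {"claw": 1,"delta_pos": [0,0,-0.1],"roll": 0},
    {"claw": 1,"delta_pos": [0,0,-0.15],"roll": 0},
    {"claw": 1,"delta_pos": [0,0,-0.2],"roll": 0},
    {"claw": 1,"delta_pos": [0,0,-0.25],"roll": 0},
    {"claw": 1,"delta_pos": [0,0,-0.35],"roll": 0},
    {"claw": 1,"delta_pos": [0,0,-0.5],"roll": 0},
    {"claw": 1,"delta_pos": [0,0,-0.7],"roll": 0},
    {"claw": 1,"delta_pos": [0,0,-0.85],"roll": 0},
    {"claw": 1,"delta_pos": [0,0,-1],"roll": 0},
    {"claw": 1,"delta_pos": [0,0,-1],"roll": 0},
    {"claw": 1,"delta_pos": [0,0,-1],"roll": 0}
  ]
}}

```text
time_s: 8.37
ee_pos: [534.7, -110.4, 373.0]
tool_rot: [-179.8, -0.3, -37.5]
ft_force: [0.1, -0.2, -0.4]
width: 0.4
gripper_force: 0.0
```

Request:
{"name": "apply_moves", "arguments": {
  "motion": [
    {"claw": 1,"delta_pos": [0.15,0.1,0],"roll": 0},
    {"claw": 1,"delta_pos": [0.3,0.2,0],"roll": 0},
    {"claw": 1,"delta_pos": [0.3,0.4,0],"roll": 0},
    {"claw": 1,"delta_pos": [0.3,0.6,0],"roll": 0},
    {"claw": 1,"delta_pos": [0.3,0.8,0],"roll": 0},
    {"claw": 1,"delta_pos": [0.3,1,0],"roll": 0},
    {"claw": 1,"delta_pos": [0.3,1,0],"roll": 0},
    {"claw": 1,"delta_pos": [0.3,1,0],"roll": 0}
  ]
}}

```text
time_s: 9.03
ee_pos: [458.4, -306.7, 369.1]
tool_rot: [-180.0, 0.1, -37.7]
ft_force: [1.3, 0.5, -0.3]
width: 0.7
gripper_force: 0.0
```

Run:
```python
from cell import bot
import cv2,numpy as np
w=bot.snapshot("top")["img"][75:245,150:320];s=bot.snapshot("scene")["img"][140:310,200:370]
f=lambda i:cv2.convertScaleAbs(cv2.resize(i,(400,400),interpolation=cv2.INTER_CUBIC),alpha=1.6)
cv2.imwrite("pics/w5.png",cv2.hconcat([f(w),f(s)]));print(bot.observe()["ft_force"])
```

```text
[0.4391812  0.2653819  0.31105602]
```

View pics/w5.png

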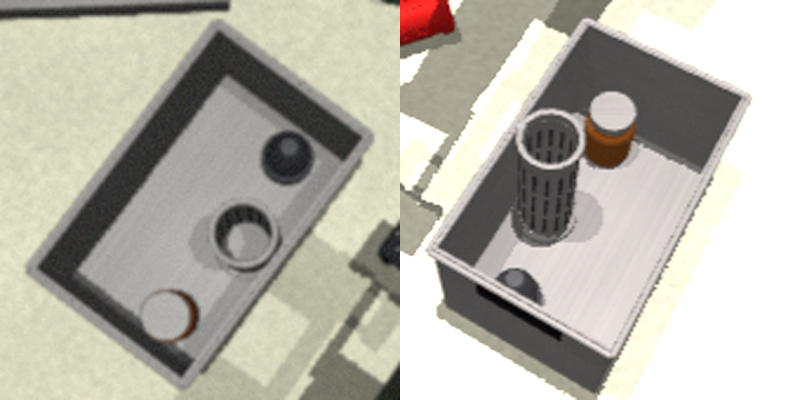

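Both views show the basket upright, mouth up and on its foot. Choke and jar are where they started, and the arm is clear.

```bash
python3 -c "
from cell import bot
print(bot.job_done())"
```

```text
the job is handed in; nothing more can be done
None
```

The strainer basket stands upright on its foot inside the bin, mouth up, with the choke cone and jar where they were; the job was handed in at about 9 s with the arm clear, and no verdict came back.

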